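Raise only the orange port block

ROBOT

A 6-joint arm with a two-finger parallel gripper is mounted at the origin on the work surface. World frame = base frame: x ahead of the robot, y to its left, z up, the work surface at z = 0. Lengths are in mm, angles in degrees, forces in N, time in s.
With the tool pointing down it reaches from about 350 to 850 mm from the base axis. Payload 8.1 kg.
Tool frame: the origin (TCP) lies on the centre line of the jaws, within the pads' length; the fingertips stand 11 mm ahead of it and the grasp point (between the pads) lies 8 mm behind it; z points along the fingers, y is the direction in which the jaws open and shut (so a half turn about z gives the same grasp; the last joint's range is limited). The gripper opens to 85 mm and grips with 20 to 120 N. Pads are 22 mm wide; open, the fingers measure 114 mm over their backs; the gripper's body (76 mm by 85 mm) begins 54 mm behind the grasp point. The pads swing forward as they close: fully open they stand 13 mm farther back than shut.
Start: joints at [-81.326, 7.471, 85.268, -0, 87.261, -4.893], TCP at [140.776, -583.256, 242.292] pointing down, gripper open.
Joint ranges: [-169.43, 169.43], [-51.17, 129.36], [1.28, 143.12], [-76.62, 256.62], [0, 156.53], [-152.29, 152.29]. Speed limits (degrees/s): [136.94, 136.94, 159.86, 180, 180, 180].

INTERFACE

Orientations are given as [roll, pitch, yaw] about the fixed x, y, z axes, in that order (R = Rz(yaw) Ry(pitch) Rx(roll)).
In Python, from bench import telemetry, viewer, r gives the robot as it stands.
- The arm moves only by the shell command python3 -m inch 'ROWS' [FORCE]. ROWS is JSON, a list of rows, each a list of 3 entries, a list of its own where there are three numbers: the shift along the tool's x, y, z in cm, then the turn, a rotation vector about the tool's x, y, z in rad, then the opening, from 0 (shut) to 1 (fully open). A call has 1 to 20 rows; each row is the pose to reach, as a shift and turn from the pose commanded when the call began, along the tool's axes at that moment; what a row does not reach only later rows make up. A row lasts 1/10 s, in which the tool goes at most 50 mm and 8.59 degrees, less where a joint would pass 70% of its speed; a pose out of reach is approached as far as the arm can. A call with a gripper value outside its range is refused whole. The fingers move at their own pace and stop on an object; FORCE is the grip in N (left out, the last holds). Time passes only in rows, so rows that repeat a pose let the fingers close. It gives the time, the measured TCP pose, the force and the opening at its end, in the units of the state.
- telemetry.sense(): the state, without advancing time (a new reading comes with each control period).
- viewer.snapshot(name): name is "scene" or "side" or "wrist"; returns the picture (400x640x3 uint8, red, green, blue); there is no depth.
- viewer.camera_model(name): a dict with "fx", "fy", "cx", "cy" (pixels), "dist" ([k1, k2, p1, p2, k3] as OpenCV has them; the pictures are not rectified), "cam_to_world" (4x4, takes a point from camera to world coordinates); the wrist camera has in their place "mount" (4x4, takes a point from camera to tool coordinates, whose origin is the TCP and whose axes are the flange's). Camera axes: x right, y down, z forward; pixel columns grow to the right and rows downward; lengths in mm; the calibration is good to about 2 mm. A picture is of the moment at which its call begins: read the wrist's pose just before it. camera_model takes no time and is no camera call.
- r.hand_in(): hands the job in, once; it reports no verdict.
The state is a dict: "time": time; "joint_pos": joint angles; "qd": joint speeds; "joint_efforts": joint torques, N m; "tool_pos": TCP position; "tcp_rot": TCP orientation; "ft_force": force on the tool from outside, world axes, zero at the start; "wrist_torque": the same for the moment, N m; "finger_gap": finger opening in mm.
Only numpy, scipy, OpenCV 4.12 (cv2) and the standard library are available. Lean on these libraries where they do the work, as an engineer would, in place of code of your own. Each camera call takes 0.05 s, during which the arm holds its last target.

TASK

On the desk's port hub only the orange-capped block should stand up, ready to plug a board into, with both white-capped blocks latched down out of the way. Each block is a push-push latch: press it right down and let go, and it changes between up and down. Check each one's height after letting go, press again if it ended the wrong way, and leave the other things on the desk where they are.

Things in the scene. Friction and masses are not known exactly. Their poses are not given: they have to be found in the camera images.
- orange (a joint): Travel of the orange-capped block, m, growing downwards: 0 up, about 0.0225 latched down, 0.0335 hard stop. Pressing past 0.0315 and letting go changes up to down or down to up; a shorter press may leave it as it was. It pushes back with about 1.5 N when up, 3.5 N just above the stop. Always starts latched down.
- white1 (a joint): The same for one of the two white-capped blocks. Of the two, one starts up and the other latched down, in any place of the row.
- white2 (a joint): The same for the other white-capped block.
- orange_top (a point): Centre of the upper face of the orange cap, a flat 48 x 48 mm square, 7 mm thick, on a 46 mm square aluminium column; it moves with the block, z up. Its face is about 126 mm above the desk when up, 103.5 mm latched down, 92.5 mm at the hard stop; the top of its fixed grey housing is 90 mm above the desk.
- white1_top (a point): The same point of the white cap whose travel is white1.
- white2_top (a point): The same point of the white cap whose travel is white2.
- meter: Bystander: aluminium instrument box 75 x 110 x 50 mm with a blue top, loose on the desk; origin at the centre of its underside.
- mouse: Bystander: black computer mouse 100 x 60 x 34 mm, loose; origin at the centre of its underside.
- screwdriver: Bystander: green-handled screwdriver 170 mm long, lying loose on the desk beyond the hub.
- hub: The port hub's fixed dark base plate, 100 x 330 x 12 mm, origin at the centre of its underside, y along the row. Three grey housings 70 x 70 mm stand on it 100 mm apart, colours in any order; the plate's place and yaw vary. A yellow band round a block's column shows above its housing only while that block is up.

How it is judged:
By the outcome, as a careful person would: the job done as asked, in the order asked, and still so for the second after the job is handed in, with the robot touching nothing.
It also fails if it takes over 35 s, if anything falls off the work surface, if the arm or the gripper's body presses on something with over 40 N, if the wrist force passes 120 N, or if a joint passes its speed limit or range.

## Working session

There is one attempt and no reset: what is moved stays moved. The work goes in short steps, Python scripts to look and compute and a shell command to move; the robot and the scene stay as the last step left them, time stands still between calls to the robot, and variables do not carry over. Pictures are saved under pics/ and viewed, and the job is handed in when it is done.

```bash
ls; mkdir -p pics; python3 - <<'E'
from bench import telemetry, viewer, r
import cv2
for n in ("scene","side","wrist"):
    cv2.imwrite(f"pics/{n}0.png",viewer.snapshot(n)[:,:,::-1])
    print(n,viewer.camera_model(n))
print(telemetry.sense())
E
```

```text
pics
scene {'fx': 493.4078473946321, 'fy': 493.4078473946321, 'cx': 317.186075434304, 'cy': 209.68806097825833, 'dist': array([-0.01788754,  0.        ,  0.        ,  0.        ,  0.        ]), 'cam_to_world': array([[-7.87150993e-01,  5.12770683e-01, -3.42723710e-01,
         1.11023674e+03],
       [ 6.16690908e-01,  6.46020999e-01, -4.49832406e-01,
         6.40752183e+02],
       [-9.25415690e-03, -5.65440621e-01, -8.24737088e-01,
         1.32629085e+03],
       [ 0.00000000e+00,  0.00000000e+00,  0.00000000e+00,
         1.00000000e+00]])}
side {'fx': 500.4830708389653, 'fy': 500.4830708389653, 'cx': 325.47271295946115, 'cy': 200.05167913452271, 'dist': array([-0.16248845,  0.        ,  0.        ,  0.        ,  0.        ]), 'cam_to_world': array([[-7.51059958e-01, -4.76155415e-01,  4.57367424e-01,
        -1.98240770e+02],
       [-6.60209157e-01,  5.35628105e-01, -5.26522936e-01,
         9.14544512e+02],
       [ 5.72790047e-03, -6.97408456e-01, -7.16650987e-01,
         1.37941711e+03],
       [ 0.00000000e+00,  0.00000000e+00,  0.00000000e+00,
         1.00000000e+00]])}

[... 514 characters left out ...]
        1.00000000e+00]])}
{'time': 0.15, 'joint_pos': array([-8.13267612e+01,  7.50581317e+00,  8.53140044e+01,  2.91884222e-05,
        8.72645114e+01, -4.89348172e+00]), 'qd': array([-0.04421293, -0.19732316, -0.24422095, -0.06982617,  0.00775309,
        0.04104317]), 'joint_efforts': array([ 8.38495471e-04, -5.70061362e+01, -5.01158273e+01, -3.44994633e-04,
        9.55555035e-03, -3.33708681e-05]), 'tool_pos': array([ 140.70102562, -582.84064976,  241.48773437]), 'tcp_rot': array([-1.79915981e+02, -7.22260570e-03,  1.35667138e+01]), 'ft_force': array([-0.58146905, -1.22042309, -0.65103188]), 'wrist_torque': array([-0.04506672, -0.03869563, -0.00617904]), 'finger_gap': 85.0481447216449}
```

View pics/scene0.png

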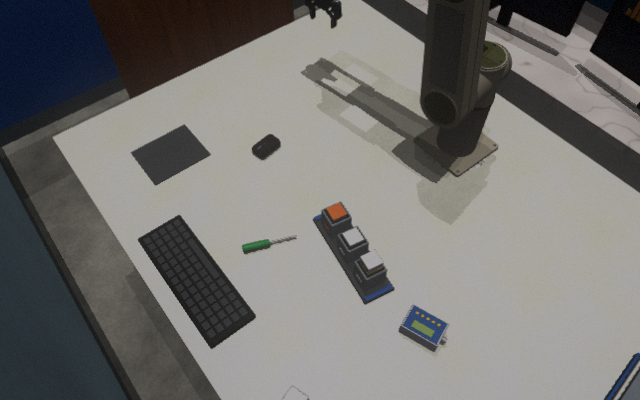

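View pics/side0.png

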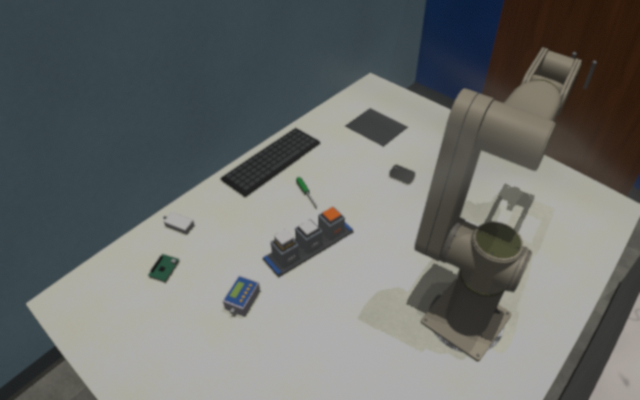

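The scene view shows the row: orange at (336,212), a white at (352,238) and a white at (371,262). The meter is at (424,327) and the mouse at (266,147). I'll zoom in to get the caps and their heights.

```bash
python3 - <<'E'
import cv2, numpy as np
a=cv2.imread("pics/scene0.png")[190:310,300:400]; b=cv2.imread("pics/side0.png")[195:280,255:365]
a=cv2.resize(a,(400,480),interpolation=cv2.INTER_CUBIC); b=cv2.resize(b,(400,309),interpolation=cv2.INTER_CUBIC)
o=np.zeros((480,800,3),np.uint8); o[:,:400]=a;o[:309,400:]=b
cv2.imwrite("pics/zoom0.png",o)
E
```

```text
(no output)
```

View pics/zoom0.png

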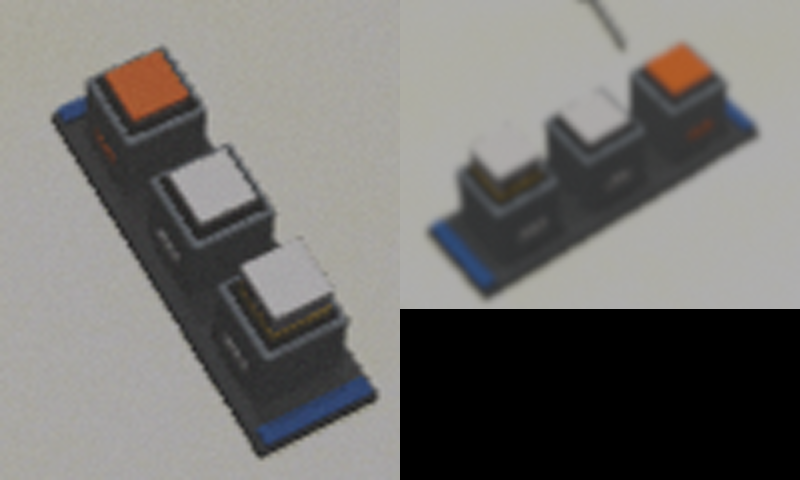

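Only the far-end white is up: its yellow band is visible in both views. Orange and the middle white are down. Next I'll locate the caps from both cameras.

```bash
cat > h.py <<'E'
from bench import telemetry, viewer, r
import cv2, numpy as np
from scipy.spatial.transform import Rotation as Ro
def ray(n,uv,c2w=None):
    m=viewer.camera_model(n); K=np.array([[m['fx'],0,m['cx']],[0,m['fy'],m['cy']],[0,0,1]])
    p=cv2.undistortPoints(np.array([[uv]],float),K,m['dist'])[0,0]
    T=m['cam_to_world'] if c2w is None else c2w
    return T[:3,3],T[:3,:3]@np.array([p[0],p[1],1])
def onz(n,uv,z,c2w=None):
    o,d=ray(n,uv,c2w); return o+d*(z-o[2])/d[2]
def tri(u1,u2):
    A=[];b=[]
    for n,u in(("scene",u1),("side",u2)):
        o,d=ray(n,u);d/=np.linalg.norm(d);P=np.eye(3)-np.outer(d,d);A.append(P);b.append(P@o)
    return np.linalg.lstsq(np.vstack(A),np.hstack(b),rcond=None)[0]
E
python3 - <<'E'
from h import *
np.set_printoptions(precision=1,suppress=True)
S=dict(o=((336.4,211.1),(331.9,213.6),103.5),m=((353.6,236.1),(307.7,226.5),103.5),e=((371.6,259.1),(284,236),126))
for k,(a,b,z) in S.items(): print(k,onz("scene",a,z),onz("side",b,z),tri(a,b))
# plate ends in scene zoom
for u in ((55,118),(262,455),(377,398)): print(onz("scene",(300+u[0]/4-.4,190+u[1]/4-.4),12))
s=telemetry.sense();print(s['tool_pos'],s['tcp_rot'],Ro.from_euler('xyz',s['tcp_rot'],degrees=True).as_matrix())
E
```

```text
o [560.1  13.7 103.5] [556.1  11.5 103.5] [558.1  10.5  99.9]
m [576.7 112.4 103.5] [578.5 110.9 103.5] [577.3 112.7 105.4]
e [595.8 209.5 126. ] [594.8 207.  126. ] [595.1 208.  125.3]
[596.1 -55.1  12. ]
[656.9 264.4  12. ]
[562.1 282.7  12. ]
[ 140.7 -582.8  241.5] [-179.9   -0.    13.6] [[ 1.   0.2 -0. ]
 [ 0.2 -1.   0. ]
 [ 0.  -0.  -1. ]]
```

Cap centres come out at orange (558,12), middle (577,112) and end (595.5,208.5). They are 100 mm apart and the heights match. I'll shut the jaws and move to about 90 mm above orange, turned so tool x runs along the row.

```bash
python3 -m inch '[[[54.5,-48.1,4.2],[0,0,-1.14],0],[[54.5,-48.1,4.2],[0,0,-1.14],0],[[54.5,-48.1,4.2],[0,0,-1.14],0],[[54.5,-48.1,4.2],[0,0,-1.14],0],[[54.5,-48.1,4.2],[0,0,-1.14],0],[[54.5,-48.1,4.2],[0,0,-1.14],0],[[54.5,-48.1,4.2],[0,0,-1.14],0],[[54.5,-48.1,4.2],[0,0,-1.14],0],[[54.5,-48.1,4.2],[0,0,-1.14],0],[[54.5,-48.1,4.2],[0,0,-1.14],0],[[54.5,-48.1,4.2],[0,0,-1.14],0],[[54.5,-48.1,4.2],[0,0,-1.14],0],[[54.5,-48.1,4.2],[0,0,-1.14],0],[[54.5,-48.1,4.2],[0,0,-1.14],0],[[54.5,-48.1,4.2],[0,0,-1.14],0],[[54.5,-48.1,4.2],[0,0,-1.14],0],[[54.5,-48.1,4.2],[0,0,-1.14],0],[[54.5,-48.1,4.2],[0,0,-1.14],0]]' 30
python3 - <<'E'
from h import *
s=telemetry.sense();print(s['tool_pos'],s['tcp_rot'],s['ft_force'],s['finger_gap'])
cv2.imwrite("pics/w1.png",viewer.snapshot("wrist")[:,:,::-1])
E
```

```text
time: 1.95
tool_pos: [557.2, 11.4, 200.1]
tcp_rot: [-180.0, 0.0, 78.9]
ft_force: [0.6, 0.2, 0.3]
finger_gap: -0.1
[557.22867651  11.4001235  200.08478078] [-1.79967053e+02  2.65616681e-02  7.88511519e+01] [0.55156457 0.20504496 0.33641171] -0.10920618052863128
```

View pics/w1.png

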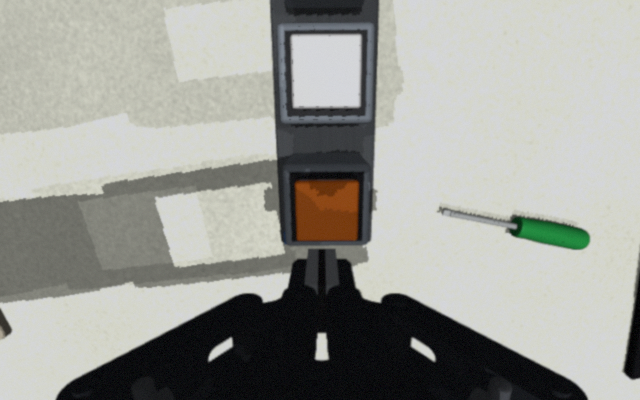

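The wrist view shows the orange cap spanning about (294–361, 178–242) and the middle white about (291–363, 34–108). The row lines up with tool x. I'll check both centres.

```bash
python3 - <<'E'
from h import *
s=telemetry.sense();R=Ro.from_euler('xyz',s['tcp_rot'],degrees=True).as_matrix()
T=np.eye(4);T[:3,:3]=R;T[:3,3]=s['tool_pos'];C=T@viewer.camera_model("wrist")['mount']
for uv in((327.5,210),(327,71),(294,178),(361,242)):
    p=onz("wrist",uv,103.5,C);print(uv,p,"tool",R.T@(p-s['tool_pos']))
E
```

```text
(327.5, 210) [561.47164142  11.81150772 103.5       ] tool [ 1.47309653  4.01360436 96.77444204]
(327, 71) [579.84523639 109.25582671 103.5       ] tool [100.63061674   3.13637835  96.74352595]
(294, 178) [541.72930405  41.0845549  103.5       ] tool [ 26.36060548 -21.0320153   96.77138265]
(361, 242) [582.4801884  -19.33214428 103.5       ] tool [-25.00387359  30.66423567  96.77769579]
```

```bash
python3 -m inch '[[[0.1,0.3,4],[0,0,0],0],[[0.1,0.3,7],[0,0,0],0],[[0.1,0.3,8.3],[0,0,0],0],[[0.1,0.3,8.8],[0,0,0],0],[[0.1,0.3,9.2],[0,0,0],0],[[0.1,0.3,9.5],[0,0,0],0],[[0.1,0.3,9.6],[0,0,0],0],[[0.1,0.3,9.6],[0,0,0],0]]'
python3 -c "
from h import *
cv2.imwrite('pics/w2.png',viewer.snapshot('wrist')[:,:,::-1])
s=telemetry.sense();print(s['tool_pos'],s['ft_force'])"
```

```text
time: 2.8
tool_pos: [561.8, 12.2, 105.4]
tcp_rot: [179.9, 0.0, 78.9]
ft_force: [-1.0, -2.4, 3.2]
finger_gap: 0.1
[561.83206627  12.23983232 105.42331   ] [ 0.05715643 -2.95097175  4.03909445]
```

View pics/w2.png

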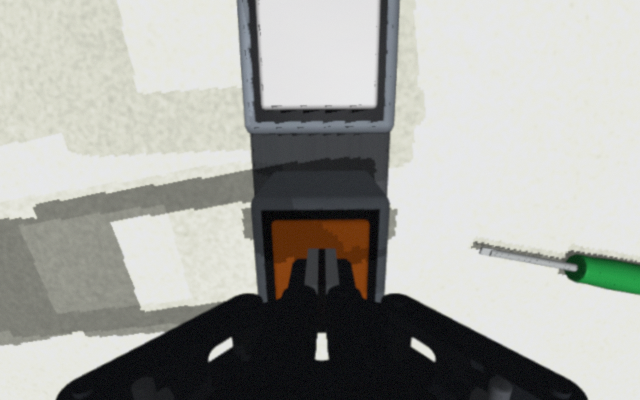

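The tip is on the cap at z≈94.4, right at the threshold, so I'll go a little deeper until the stop is felt.

```bash
python3 -m inch '[[[0,0,0.15],[0,0,0],0],[[0,0,0.25],[0,0,0],0],[[0,0,0.25],[0,0,0],0]]'
```

```text
time: 3.15
tool_pos: [561.9, 12.3, 103.5]
tcp_rot: [179.9, 0.0, 78.9]
ft_force: [-3.3, -2.7, 12.5]
finger_gap: -0.1
```

The stop is felt: 12.5 N with the tip at 92.5. I'll lift off and look.

```bash
python3 -m inch '[[[0,0,-2],[0,0,0],0],[[0,0,-6],[0,0,0],0],[[0,0,-9],[0,0,0],0],[[5,0,-9],[0,0,0],0],[[10,0,-9],[0,0,0],0],[[10,0,-9],[0,0,0],0],[[10,0,-9],[0,0,0],0]]'
python3 - <<'E'
from h import *
s=telemetry.sense();print(s['tool_pos'],s['tcp_rot'])
a=viewer.snapshot("scene")[:,:,::-1];b=viewer.snapshot("side")[:,:,::-1];w=viewer.snapshot("wrist")[:,:,::-1]
cv2.imwrite("pics/w3.png",w)
o=np.zeros((480,800,3),np.uint8); o[:,:400]=cv2.resize(a[190:310,300:400],(400,480),interpolation=2);o[:309,400:]=cv2.resize(b[195:280,255:365],(400,309),interpolation=2)
cv2.imwrite("pics/zoom3.png",o)
E
```

```text
time: 3.85
tool_pos: [579.8, 112.3, 191.1]
tcp_rot: [-179.9, -0.0, 79.0]
ft_force: [0.4, -0.5, 0.3]
finger_gap: -0.0
[579.76867388 112.25010364 191.11601322] [-1.79943499e+02 -1.64496491e-03  7.90498939e+01]
```

View pics/zoom3.png

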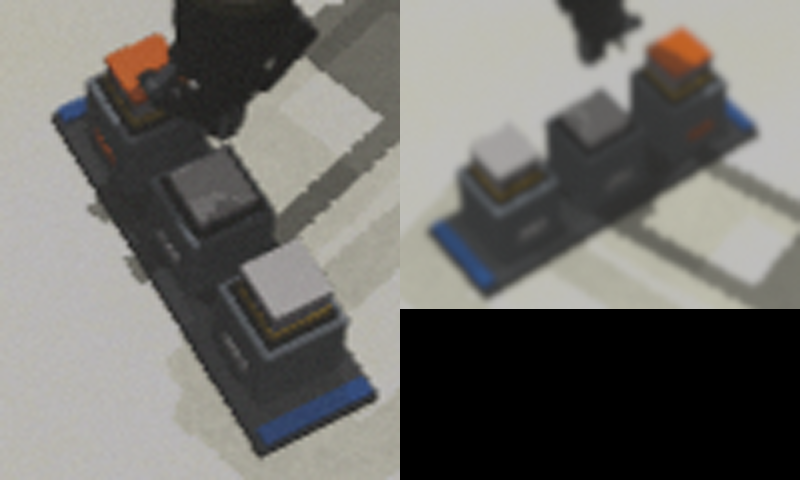

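View pics/w3.png

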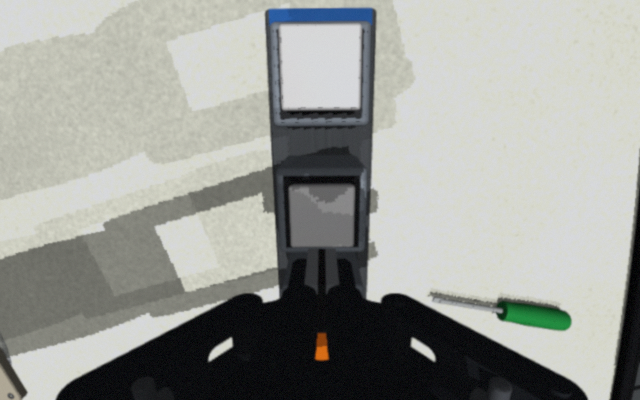

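Orange is now up, with its yellow band showing in both views, and the middle white is still down. In the wrist view the end white is centred at about (320.5, 67).

```bash
python3 - <<'E'
from h import *
s=telemetry.sense();R=Ro.from_euler('xyz',s['tcp_rot'],degrees=True).as_matrix()
T=np.eye(4);T[:3,:3]=R;T[:3,3]=s['tool_pos'];C=T@viewer.camera_model("wrist")['mount']
for uv,z in(((320.5,67),126),((320.5,216),103.5)):
    p=onz("wrist",uv,z,C);print(uv,p,"tool",R.T@(p-s['tool_pos']),s['tool_pos'])
E
```

```text
(320.5, 67) [597.74193852 207.19385642 126.        ] tool [98.95624331 -1.21743527 65.26846021] [579.84308179 109.88675191 191.30505706]
(320.5, 216) [578.39125565 109.723596   103.5       ] tool [-0.40766309 -1.3242274  87.80627937] [579.84308179 109.88675191 191.30505706]
```

```bash
python3 -m inch '[[[5,-0.1,0],[0,0,0],0],[[9.9,-0.1,0],[0,0,0],0],[[9.9,-0.1,1],[0,0,0],0],[[9.9,-0.1,4],[0,0,0],0],[[9.9,-0.1,5.3],[0,0,0],0],[[9.9,-0.1,6.3],[0,0,0],0],[[9.9,-0.1,7.3],[0,0,0],0],[[9.9,-0.1,8.2],[0,0,0],0],[[9.9,-0.1,8.8],[0,0,0],0],[[9.9,-0.1,9.0],[0,0,0],0],[[9.9,-0.1,9.0],[0,0,0],0],[[9.9,-0.1,9.0],[0,0,0],0]]'
```

```text
time: 5.2
tool_pos: [598.9, 207.4, 103.6]
tcp_rot: [179.9, 0.0, 78.9]
ft_force: [-6.4, -5.1, 11.8]
finger_gap: 0.1
```

The stop is felt (11.8 N). I'll lift straight up, then pull back towards the robot to clear the views.

```bash
python3 -m inch '[[[0,0,-2],[0,0,0],0],[[0,0,-6],[0,0,0],0],[[0,0,-11],[0,0,0],0],[[0,0,-15],[0,0,0],0],[[0,-5,-18],[0,0,0],0],[[0,-10,-20],[0,0,0],0],[[0,-14,-20],[0,0,0],0],[[0,-14,-20],[0,0,0],0],[[0,-14,-20],[0,0,0],0]]'
python3 - <<'E'
from h import *
a=viewer.snapshot("scene")[:,:,::-1];b=viewer.snapshot("side")[:,:,::-1]
cv2.imwrite("pics/scene4.png",a)
o=np.zeros((480,800,3),np.uint8); o[:,:400]=cv2.resize(a[190:310,300:400],(400,480),interpolation=2);o[:309,400:]=cv2.resize(b[195:280,255:365],(400,309),interpolation=2)
cv2.imwrite("pics/zoom4.png",o)
E
```

```text
time: 6.1
tool_pos: [460.5, 235.6, 302.6]
tcp_rot: [179.9, -0.1, 79.0]
ft_force: [0.2, -0.5, -0.5]
finger_gap: 0.1
```

View pics/zoom4.png

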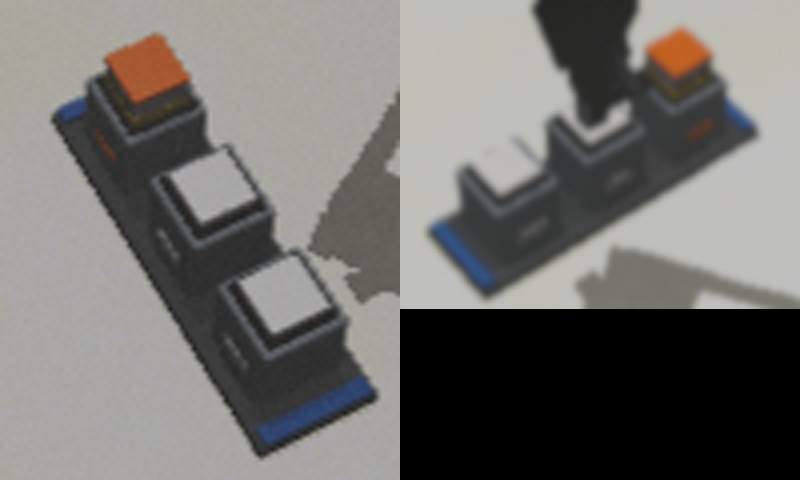

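View pics/scene4.png

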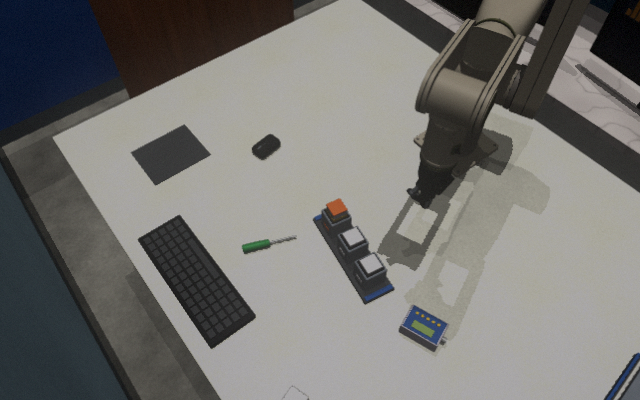

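Orange (scene ~(336.6,207)) is up with its band showing. Both whites sit low in their housings, and the mouse, meter and screwdriver haven't moved. I'll run a numeric height check and hand in.

```bash
python3 - <<'E'
from h import *
z=lambda a,b:tri((300+a[0]/4-.4,190+a[1]/4-.4),(255+(b[0]-400)/3.636-.4,195+b[1]/3.636-.4)).round(1)
print("orange",z((148,69),(679,53)),"end",z((289,293),(506,165)))
print(telemetry.sense()['ft_force'])
print(r.hand_in())
E
```

```text
orange [559.   12.2 123.9] end [594.8 210.8 107.7]
[-0.0940513   0.03759774  0.64034314]
the job is handed in; nothing more can be done
None
```

The orange block is now up and both white blocks are latched down. I've handed the job in, and it gave no verdict.

- **Presses:** I pressed the orange block and the end white block (the one that started up) once each, with the jaws shut. Each went to its hard stop at about 12 N. The middle white block was already down, so I didn't touch it.
- **Heights after letting go:** From the two fixed cameras the orange cap is at about 124 mm (126 expected when up) and the end white cap at about 108 mm (103.5 expected when down). The white reading is about 4 mm high. That is probably error in reading the pixels, since its cap sits low in its housing with no yellow band showing.
- **Middle white block:** I judged this one by eye only. The scene camera shows it low with no yellow band; the arm partly hid it in the side view.
- **Other things:** The mouse, meter and screwdriver look unmoved in the last scene picture. The arm finished clear of everything, at about 6 s of the 35 s allowed.

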